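# Set the bench grinder's speed lever to the third click

## Task

Set the bench grinder to its third speed for dressing shears. Someone left the speed lever part-way along its slot: with the fingertips, first push it all the way back to its off notch at the slot's right-hand end as the robot sees it (the thick mark), then push it to the left through the clicks, counting, and leave it resting in the third notch without ever running past it. Push it gently, do not pinch it or force it, and leave the tools lying around where they are.

Things in the scene. Friction and masses are not known exactly. Their poses are not given: they have to be found in the camera images.
- grinder: bench grinder and speed control unit on one fixed chipboard base 270 (x) x 520 (y) x 18 thick. Origin: centre of the base's underside, on the table; x points away from the robot, y to the left along the slot, z up (yaw up to 0.3 rad). The grinder (two covered wheels, up to 220 high) stands on the left part, from y = +20 on
- off_mark (a point): the off notch: point in the slot on the control unit's flat top, 78 above the table, at the slot's right end, where the thicker marks are. Axes as grinder. The control unit is the flat-topped grey box 110 (x) x 220 (y) on the base's right part; it reaches 56 to the right and 164 to the left of this point
- third_mark (a point): the third notch: point in the slot on the control unit's flat top, 54 to the left (+y of the grinder) of off_mark; it is the middle one of the seven pairs of marks, which are 18 apart along the slot
- lever_top (a point): centre of the top face of the speed lever, the small upright black paddle in the slot: 30 across the slot (x), 16 along it (y), from 10 to 45 above the control unit's top on a thin steel stem (this point is 123 above the table). Axes as grinder. The unit's flat top is free for 45 or more on either side of it along the slot
- speed_lever (a joint): lever position in m: 0 in the off notch, growing to the left; a notch every 0.018: third 0.054, sixth and last 0.108; stops 0.002 past the end notches. A sprung ball clicks into each: leaving one takes 4 to 5 N, falling to about 0 half-way (0.009), beyond which the lever jumps into the next notch and stays. Starts anywhere from notch 1 to 3, seldom caught between two
- screwdriver: screwdriver, 170 long, 26 thick handle; lies on the chipboard in front of the control unit; origin under its middle; loose, to be left alone
- oilstone: grey sharpening stone 45 x 150 x 22; lies on the chipboard behind the control unit; origin at centre of underside; loose, to be left alone
- spray_can: standing spray can, 58 diameter, 200 high, just beyond the chipboard's right end; origin at centre of its foot; loose, to be left alone
- shears: red-handled pruning shears lying flat, 200 x 75 x 20, on the robot's side of the chipboard; origin underneath, near the middle; loose, to be left alone
- hammer: hammer 260 long lying to the right of the spray can, head 26 high; origin underneath, at mid length; loose, to be left alone
- glasses_case: black rounded case 70 x 160 x 40 on the robot's side of the chipboard; origin at centre of underside; loose, to be left alone
- screw_cup: small open steel cup, 72 diameter, 50 high, on the robot's side of the chipboard; origin at centre of underside; loose, to be left alone

How it is judged:
By the outcome, as a careful person would: the job done as asked, in the order asked, and still so for the second after the job is handed in, with the robot touching nothing.
It also fails if it takes over 48 s, if anything falls off the work surface, if the arm or the gripper's body presses on something with over 40 N, if the wrist force passes 120 N, or if a joint passes its speed limit or range.

## Robot

A 7-joint arm with a two-finger parallel gripper is mounted at the origin on the work surface. World frame = base frame: x ahead of the robot, y to its left, z up, the work surface at z = 0. Lengths are in m, angles in rad, forces in N, time in s.
With the tool pointing down it reaches from about 0.4 to 0.925 m from the base axis. Payload 4.1 kg.
Tool frame: the origin (TCP) lies on the front face of the gripper's body, between the roots of the fingers; the fingertips stand 73 mm ahead of it and the grasp point (between the pads) lies 54 mm ahead of it; z points along the fingers, y is the direction in which the jaws open and shut (so a half turn about z gives the same grasp; the last joint's range is limited). The gripper opens to 85 mm and grips with 20 to 120 N. Pads are 22 mm wide; open, the fingers measure 114 mm over their backs; the gripper's body (76 mm by 85 mm) begins 54 mm behind the grasp point. The pads swing forward as they close: fully open they stand 13 mm farther back than shut.
Start: joints at [-1.223, 0.398, 0.045, 1.537, -0.019, 1.207, -0.051], TCP at [0.281, 0.586, 0.304] pointing down, gripper open.
Joint ranges: [-2.82, 2.82], [-0.49, 2.23], [-1.37, 1.46], [0, 2.46], [-1.36, 4.5], [0.23, 2], [-2.94, 2.94]. Speed limits (rad/s): [2.57, 2.57, 3.14, 3.14, 3.14, 3.14, 3.14].

## Interface

Orientations are given as a rotation vector (axis times angle).
In Python, from station import env gives the robot as it stands.
- The arm moves only by the shell command python3 -m crank 'ROWS'. ROWS is JSON, a list of rows, each a list of 3 entries, a list of its own where there are three numbers: the shift along the tool's x, y, z in mm, then the turn, a rotation vector about the tool's x, y, z in degrees, then the closure, from 0 (fully open) to 1 (shut). A call has exactly 10 rows; each row is the pose to reach, as a shift and turn from the pose measured when the call began, along the tool's axes at that moment; what a row does not reach only later rows make up. A row lasts 1/8 s, in which the tool goes at most 62.5 mm and 10.7 degrees, less where a joint would pass 70% of its speed; a pose out of reach is approached as far as the arm can. A call with a gripper value outside its range is refused whole. The fingers move at their own pace and stop on an object; the grip force is fixed at half the most. Time passes only in rows, so rows that repeat a pose let the fingers close, or fill a call up. It gives the time, the measured TCP pose, the force and the opening at its end, in the units of the state.
- env.state(): the state, without advancing time (a new reading comes with each control period).
- env.get_image(name): name is "scene" or "top" or "wrist"; returns a dict with "img" (420x560x3 uint8, red, green, blue), "K" (3x3 intrinsics, pixels), "rvec" (rotation vector, rad) and "tvec" (3), from world to camera coordinates, as OpenCV has them. Camera axes: x right, y down, z forward; pixel columns grow to the right and rows downward; lengths in m; the calibration is good to about 2 mm. A picture is of the moment at which its call begins. There is no depth.
- env.finish_job(): hands the job in, once; it reports no verdict.
The state is a dict: "time": time; "joint_pos": joint angles; "qvel": joint speeds; "effort": joint torques, N m; "position": TCP position; "ee_rot": TCP orientation; "wrist_force": force on the tool from outside, world axes, zero at the start; "ft_torque": the same for the moment, N m; "gripper_width": finger opening in m.
Only numpy, scipy, OpenCV 4.12 (cv2) and the standard library are available. Lean on these libraries where they do the work, as an engineer would, in place of code of your own. Each camera call takes 0.05 s, during which the arm holds its last target. There are 200 camera calls.

## Working session

There is one attempt and no reset: what is moved stays moved. The work goes in short steps, Python scripts to look and compute and a shell command to move; the robot and the scene stay as the last step left them, time stands still between calls to the robot, and variables do not carry over. Pictures are saved under pics/ and viewed, about 8 in all and at most 12, crops included, and the job is handed in when it is done.

```bash
mkdir -p pics; ls; cat > h.py <<'E'
import numpy as np,cv2
from station import env
def snap(n,f,crop=None,s=1):
    d=env.get_image(n); im=d["img"][:,:,::-1].copy(); np.savez(f"pics/{f}.npz",**d)
    if crop: x0,y0,x1,y1=crop; im=im[y0:y1,x0:x1]
    cv2.imwrite(f"pics/{f}.png",cv2.resize(im,None,fx=s,fy=s,interpolation=cv2.INTER_CUBIC)); return d
def ray(d,u,v,z):
    R=cv2.Rodrigues(np.array(d["rvec"]))[0]; t=np.array(d["tvec"]).ravel()
    c=-R.T@t; r=R.T@np.linalg.solve(d["K"],[u,v,1]); return c+r*(z-c[2])/r[2]
def proj(d,p): return cv2.projectPoints(np.array(p,float).reshape(-1,3),np.array(d["rvec"]),np.array(d["tvec"]),np.array(d["K"]),None)[0].reshape(-1,2)
E
python3 - <<'E'
from h import *
print(env.state())
a=snap("top","top0",None,1.4);b=snap("scene","scene0",None,1.4)
for d in(a,b):
    R=cv2.Rodrigues(np.array(d["rvec"]))[0];print(-R.T@np.array(d["tvec"]).ravel(),R[2])
E
```

```text
pics
{'time': 0.0, 'joint_pos': array([-1.22296521,  0.39920548,  0.04502564,  1.53792814, -0.01867172,
        1.20689986, -0.05069521]), 'qvel': array([ 0.00028173,  0.00040278,  0.00148573, -0.00084161,  0.00125881,
        0.00051008, -0.00047931]), 'effort': array([ 4.55359386e-04, -4.75129974e+01,  1.36506278e+00, -2.54218572e+01,
        1.16165774e-02,  9.98111791e-03,  1.70672803e-05]), 'position': array([0.28062479, 0.58573263, 0.30283305]), 'ee_rot': array([-0.69578741, -3.06327744,  0.00314054]), 'wrist_force': array([-0.24214284, -0.57645119, -0.46251064]), 'ft_torque': array([-0.02171232, -0.05405548,  0.00498516]), 'gripper_width': 0.08569939806132729}
[ 0.5148939  -0.00998508  1.05575473] [ 0.03152243 -0.01720792 -0.9993549 ]
[ 0.9042164  -0.62266594  0.62267523] [-0.40613151  0.68264969 -0.60749206]
```

View pics/top0.png

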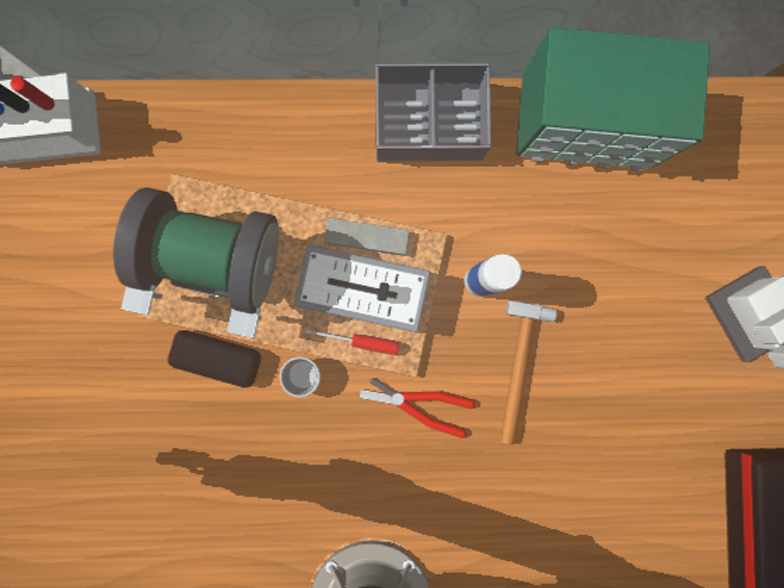

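View pics/scene0.png

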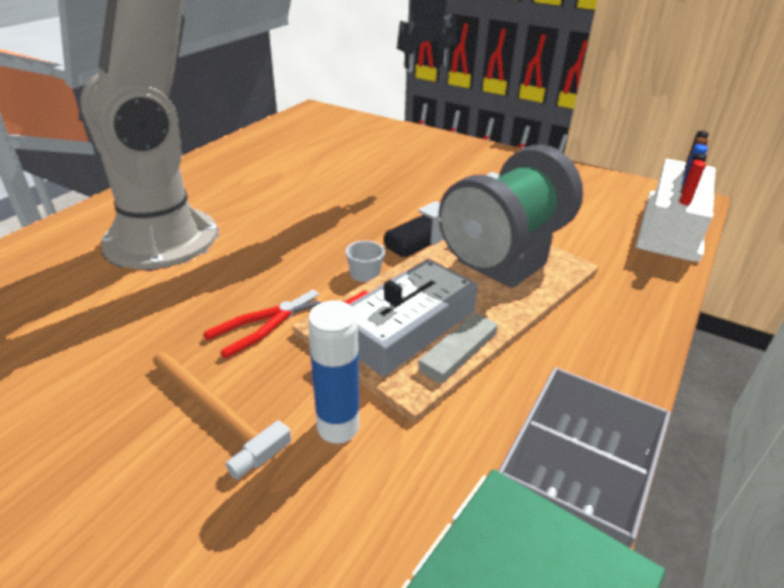

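The top view shows the grinder at upper left. The control unit's top spans about (296–432, 248–332), the lever is at about (385,290), and the spray can is at (495,272). I'll zoom in for the corners and marks.

```bash
python3 - <<'E'
from h import *
d=np.load("pics/top0.npz"); im=d["img"][:,:,::-1]
cv2.imwrite("pics/topz.png",cv2.resize(im[170:245,205:315],None,fx=7,fy=7,interpolation=cv2.INTER_CUBIC))
d=np.load("pics/scene0.npz"); im=d["img"][:,:,::-1]
cv2.imwrite("pics/scenez.png",cv2.resize(im[180:280,230:350],None,fx=6.5,fy=5.9,interpolation=cv2.INTER_CUBIC)[:590])
E
```

```text
(no output)
```

View pics/topz.png

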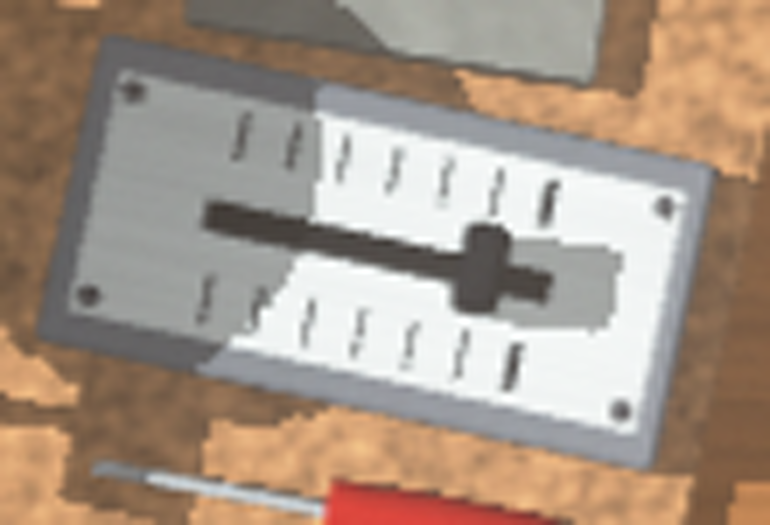

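The crop shows the off pair at (549,203)/(513,367), the sixth pair at (243,137)/(206,298) and the lever at about (482,268).

```bash
cat >> h.py <<'E'
def meas():
    d=np.load("pics/top0.npz"); f=lambda x,y,z:ray(d,205+(x+.5)/7-.5,170+(y+.5)/7-.5,z)
    off=(f(549,203,.078)+f(513,367,.078))/2; six=(f(243,137,.078)+f(206,298,.078))/2
    return d,f,off,six
E
python3 - <<'E'
from h import *
d,f,off,six=meas()
print(off,six,np.linalg.norm(six-off))
C=[f(*c,.078) for c in[(106,38),(712,168),(650,467),(40,338)]]
print("corners",C,[np.linalg.norm(C[i]-C[(i+1)%4]) for i in range(4)])
y=(six-off)/np.linalg.norm(six-off);x=np.array([y[1],-y[0],0])
y2=(C[0]-C[1]+C[3]-C[2]);y2/=np.linalg.norm(y2)
print("yaw",np.arctan2(-y[0],y[1]),np.arctan2(-y2[0],y2[1]))
x2=np.array([y2[1],-y2[0],0]);m=sum(C)/4; print("off from corners",m-.054*y2)
L=f(482,268,.123); print("lever",L,(L-off)@y,(L-off)@x)
s=np.load("pics/scene0.npz");print(proj(s,[off,six,L]))
print(cv2.Rodrigues(env.state()["ee_rot"])[0])
E
```

```text
[ 0.56042801 -0.04571333  0.078     ] [0.58504104 0.06005306 0.078     ] 0.10859248996136409
corners [array([0.64775973, 0.10044688, 0.078     ]), array([ 0.60031495, -0.10909653,  0.078     ]), array([ 0.49691577, -0.08605301,  0.078     ]), array([0.54407702, 0.12404179, 0.078     ])] [np.float64(0.2148475065828885), np.float64(0.10593579647055672), np.float64(0.21532303112014567), np.float64(0.10633355582021291)]
yaw -0.22864186772616 -0.22173951775114623
off from corners [ 0.56039082 -0.0453431   0.078     ]
lever [ 0.56411494 -0.0279432   0.123     ] 0.01814332105558364 -0.00043671363304480725
[[273.53762339 223.40971419]
 [307.26367058 202.25869285]
 [279.88129742 202.5489127 ]]
[[-9.01890607e-01  4.31963998e-01 -6.61118085e-04]
 [ 4.31964482e-01  9.01889023e-01 -1.69575773e-03]
 [-1.36251143e-04 -1.81496750e-03 -9.99998344e-01]]
```

View pics/scenez.png

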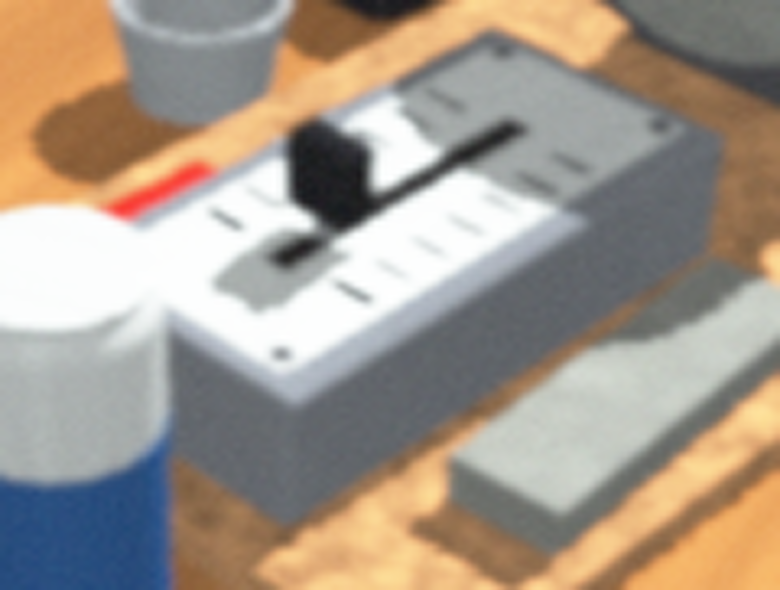

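The lever is in notch 1: it sits 18.1 mm from off, the sixth pair is at 108.6 mm, and the yaw is about −0.225. I'll straddle the paddle with half-closed jaws opening along the slot, so one finger can push either way without pinching. First I'll check clearance to the can and work out the shift.

```bash
cat >> h.py <<'E'
OFF=np.array([.5604,-.0455,0]);YAW=-.225
Y=np.array([-np.sin(YAW),np.cos(YAW),0]);X=np.array([Y[1],-Y[0],0])
def goal(s,z,x=0):
    """tool shift mm / turn deg so that TCP is at slot coordinate s, height z, tool y along slot, pointing down"""
    st=env.state();R=cv2.Rodrigues(np.array(st["ee_rot"]))[0]
    p=OFF+s*Y+x*X;p[2]=z
    G=np.c_[np.cross(Y,[0,0,-1]),Y,[0,0,-1]]
    print("shift",np.round(R.T@(p-st["position"])*1e3,1),"turn",np.round(np.degrees(cv2.Rodrigues(R.T@G)[0].ravel()),2))
def where():
    st=env.state();p=st["position"]-OFF;R=cv2.Rodrigues(np.array(st["ee_rot"]))[0];F=st["wrist_force"]
    print("t",round(st["time"],2),"s %.4f x %.4f z %.4f w %.4f"%(p@Y,p@X,st["position"][2],st["gripper_width"]),"F slot %.1f x %.1f z %.1f"%(F@Y,F@X,F[2]),"tooly.Y %.4f"%(R[:,1]@Y))
E
python3 - <<'E'
from h import *
d=np.load("pics/top0.npz");p=ray(d,500/1.4,272/1.4,.2)-OFF;print("can s,x",p@Y,p@X)
goal(.018,.33);goal(.018,.36)
E
```

```text
can s,x -0.14980704407502488 0.06150904165805779
shift [-521.1 -431.   -26.2] turn [ -0.1  -0.  -12.7]
shift [-521.1 -431.1  -56.2] turn [ -0.1  -0.  -12.7]
```

```bash
python3 -m crank '[[[-30,-25,-56],[0,0,0],0.5],[[-80,-66,-56],[0,0,-3],0.5],[[-130,-107,-56],[0,0,-6],0.5],[[-180,-149,-56],[0,0,-9],0.5],[[-230,-190,-56],[0,0,-12.7],0.5],[[-280,-231,-56],[0,0,-12.7],0.5],[[-330,-273,-56],[0,0,-12.7],0.5],[[-380,-314,-56],[0,0,-12.7],0.5],[[-430,-355,-56],[0,0,-12.7],0.5],[[-480,-397,-56],[0,0,-12.7],0.5]]'
python3 -c "
from h import *
where();goal(.018,.25)"
```

```text
time: 1.35
position: [0.5322, 0.041, 0.3595]
ee_rot: [-0.352, -3.121, 0.002]
wrist_force: [1.4, 0.5, -0.4]
gripper_width: 0.0429
t 1.35 s 0.0780 x -0.0468 z 0.3595 w 0.0429 F slot 0.8 x 1.2 z -0.4 tooly.Y 1.0000
shift [-46.8 -59.9 109.6] turn [-0.08 -0.02  0.02]
```

```bash
python3 -m crank '[[[-24,-30,0],[0,0,0],0.5],[[-47,-60,20],[0,0,0],0.5],[[-47,-60,60],[0,0,0],0.5],[[-47,-60,90],[0,0,0],0.5],[[-47,-60,110],[0,0,0],0.5],[[-47,-60,110],[0,0,0],0.5],[[-47,-60,110],[0,0,0],0.5],[[-47,-60,110],[0,0,0],0.5],[[-47,-60,110],[0,0,0],0.5],[[-47,-60,110],[0,0,0],0.5]]'
python3 -c "
from h import *
where();d=snap('wrist','w1',None,1.4);goal(.018,.165)
e=OFF+[0,0,.078]
print(proj(d,[e,e+.018*Y,e+.054*Y,e+.018*Y+[0,0,.045]])*1.4)"
```

```text
time: 2.6
position: [0.5648, -0.0281, 0.25]
ee_rot: [0.352, 3.122, -0.002]
wrist_force: [0.8, 0.5, -0.5]
gripper_width: 0.0427
t 2.6 s 0.0179 x 0.0004 z 0.2500 w 0.0427 F slot 0.6 x 0.7 z -0.5 tooly.Y 1.0000
shift [ 0.3  0.2 84.9] turn [-0.07  0.01  0.02]
[[366.80449747 292.73964687]
 [395.94095873 292.74338908]
 [454.2204872  292.75087436]
 [395.86874937 318.96731285]]
```

View pics/w1.png

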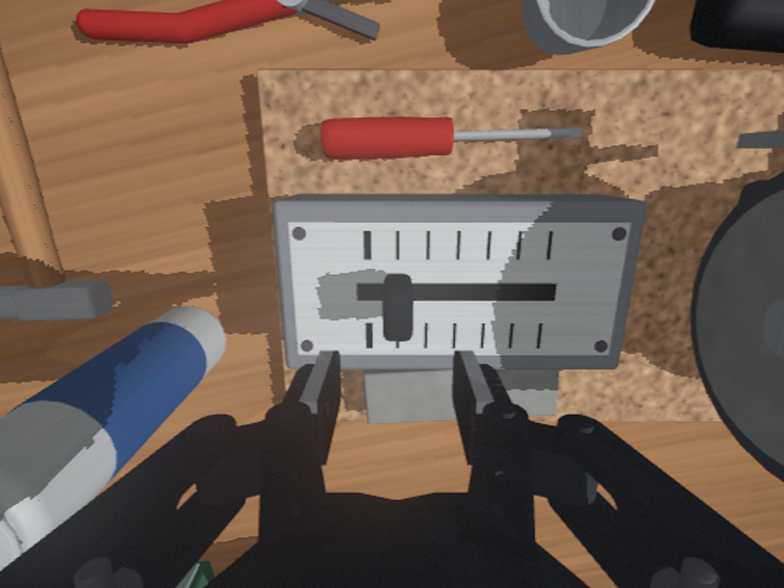

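The wrist view shows the lever at (398,305), the off marks at x≈368 and the first marks at x≈398. The fingers are centred on the lever at x≈397, so it's in notch 1, and the projection agrees to about 1 mm. Descending now.

```bash
python3 -m crank '[[[0,0,20],[0,0,0],0.5],[[0,0,45],[0,0,0],0.5],[[0,0,65],[0,0,0],0.5],[[0,0,78],[0,0,0],0.5],[[0,0,85],[0,0,0],0.5],[[0,0,85],[0,0,0],0.5],[[0,-3,85],[0,0,0],0.5],[[0,-6,85],[0,0,0],0.5],[[0,-9,85],[0,0,0],0.5],[[0,-10,85],[0,0,0],0.5]]'
python3 -c "
from h import *
where()"
```

```text
time: 3.9
position: [0.5624, -0.0384, 0.1651]
ee_rot: [0.353, 3.121, -0.002]
wrist_force: [-0.4, 0.5, 0.1]
gripper_width: 0.0425
t 3.9 s 0.0074 x 0.0004 z 0.1651 w 0.0425 F slot 0.4 x -0.5 z 0.1 tooly.Y 1.0000
```

```bash
python3 -m crank '[[[0,-2,0],[0,0,0],0.5],[[0,-4,0],[0,0,0],0.5],[[0,-6,0],[0,0,0],0.5],[[0,-8,0],[0,0,0],0.5],[[0,-10,0],[0,0,0],0.5],[[0,-12,0],[0,0,0],0.5],[[0,-14,0],[0,0,0],0.5],[[0,-16,0],[0,0,0],0.5],[[0,-17,0],[0,0,0],0.5],[[0,-17,0],[0,0,0],0.5]]'
python3 -c "
from h import *
where()"
```

```text
time: 5.15
position: [0.5586, -0.0552, 0.1651]
ee_rot: [0.353, 3.121, -0.002]
wrist_force: [0.3, 0.4, 0.5]
gripper_width: 0.0427
t 5.15 s -0.0098 x 0.0004 z 0.1651 w 0.0427 F slot 0.5 x 0.2 z 0.5 tooly.Y 1.0000
```

```bash
python3 -m crank '[[[0,-1,0],[0,0,0],0.5],[[0,-1.5,0],[0,0,0],0.5],[[0,-2,0],[0,0,0],0.5],[[0,-2.5,0],[0,0,0],0.5],[[0,-3,0],[0,0,0],0.5],[[0,-3.3,0],[0,0,0],0.5],[[0,-3.6,0],[0,0,0],0.5],[[0,-3.6,0],[0,0,0],0.5],[[0,-3.6,0],[0,0,0],0.5],[[0,-3.6,0],[0,0,0],0.5]]'
python3 -c "
from h import *
where()
d=snap('wrist','w2',(180,150,460,270),2.8)
e=OFF+[0,0,.078]
print((proj(d,[e,e+.054*Y,e+[0,0,.045]])-[180,150])*2.8)"
```

```text
time: 6.4
position: [0.5578, -0.0584, 0.1651]
ee_rot: [0.353, 3.122, -0.002]
wrist_force: [0.9, 1.7, -0.5]
gripper_width: 0.0425
t 6.4 s -0.0131 x 0.0004 z 0.1651 w 0.0425 F slot 1.8 x 0.5 z -0.5 tooly.Y 1.0000
[[349.58895411 286.15554753]
 [606.544566   286.05210454]
 [369.8229143  411.34627144]]
```

View pics/w2.png

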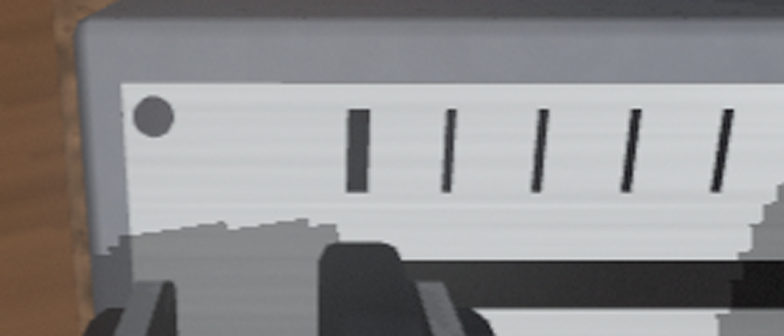

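The crop shows the lever against the left finger, at the thick off mark (x≈358), with light contact. I'll nudge it 1 mm more to be sure it's fully home and to calibrate contact.

```bash
python3 -m crank '[[[0,-0.3,0],[0,0,0],0.5],[[0,-0.6,0],[0,0,0],0.5],[[0,-0.9,0],[0,0,0],0.5],[[0,-1,0],[0,0,0],0.5],[[0,-1,0],[0,0,0],0.5],[[0,-1,0],[0,0,0],0.5],[[0,-1,0],[0,0,0],0.5],[[0,-1,0],[0,0,0],0.5],[[0,-1,0],[0,0,0],0.5],[[0,-1,0],[0,0,0],0.5]]'
python3 -c "
from h import *
where()"
```

```text
time: 7.7
position: [0.5577, -0.0589, 0.1651]
ee_rot: [0.352, 3.121, -0.001]
wrist_force: [0.7, 5.3, 0.0]
gripper_width: 0.0429
t 7.7 s -0.0136 x 0.0004 z 0.1651 w 0.0429 F slot 5.3 x -0.5 z 0.0 tooly.Y 1.0000
```

Off is confirmed: 5 N against the stop side. Now left, one click at a time. Contact with notch 0 should be at s≈0.014 and the jump at s≈0.023, stopping at 0.026.

```bash
python3 -m crank '[[[0,6,0],[0,0,0],0.5],[[0,13,0],[0,0,0],0.5],[[0,20,0],[0,0,0],0.5],[[0,24.5,0],[0,0,0],0.5],[[0,28,0],[0,0,0],0.5],[[0,31,0],[0,0,0],0.5],[[0,34,0],[0,0,0],0.5],[[0,37,0],[0,0,0],0.5],[[0,39.5,0],[0,0,0],0.5],[[0,39.5,0],[0,0,0],0.5]]'
python3 -c "
from h import *
where()
d=snap('wrist','w3',(180,150,460,270),2.8)"
```

```text
time: 8.95
position: [0.5668, -0.019, 0.1652]
ee_rot: [0.35, 3.121, 0.001]
wrist_force: [0.1, -0.7, 0.2]
gripper_width: 0.0421
t 8.95 s 0.0272 x 0.0004 z 0.1652 w 0.0421 F slot -0.6 x 0.2 z 0.2 tooly.Y 1.0000
```

View pics/w3.png

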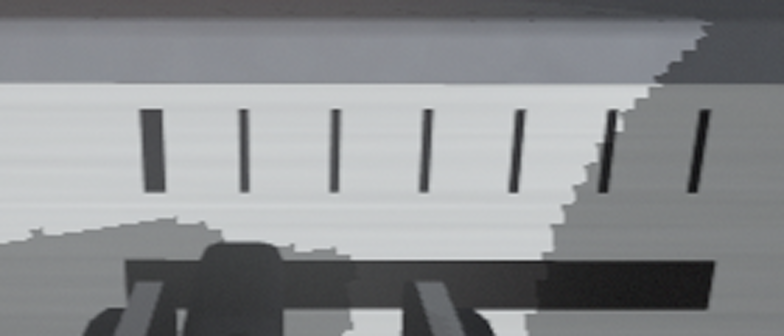

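The lever (x≈241) is at the first thin mark (244), so notch 1, with no contact force. Second click.

```bash
python3 -m crank '[[[0,2,0],[0,0,0],0.5],[[0,4,0],[0,0,0],0.5],[[0,6,0],[0,0,0],0.5],[[0,8,0],[0,0,0],0.5],[[0,10,0],[0,0,0],0.5],[[0,12,0],[0,0,0],0.5],[[0,14,0],[0,0,0],0.5],[[0,16,0],[0,0,0],0.5],[[0,17.5,0],[0,0,0],0.5],[[0,17.5,0],[0,0,0],0.5]]'
python3 -c "
from h import *
where()
d=snap('wrist','w4',(180,150,460,270),2.8)"
```

```text
time: 10.25
position: [0.5707, -0.0017, 0.1651]
ee_rot: [0.35, 3.122, 0.001]
wrist_force: [-0.1, 0.1, -0.8]
gripper_width: 0.0426
t 10.25 s 0.0450 x 0.0003 z 0.1651 w 0.0426 F slot 0.1 x -0.2 z -0.8 tooly.Y 1.0000
```

View pics/w4.png

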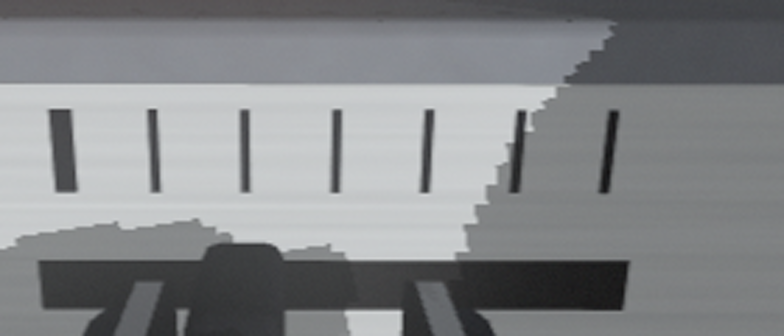

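The lever (x≈242) is at the second thin mark (245), so notch 2. Third click now, with the same stroke.

```bash
python3 -m crank '[[[0,2,0],[0,0,0],0.5],[[0,4,0],[0,0,0],0.5],[[0,6,0],[0,0,0],0.5],[[0,8,0],[0,0,0],0.5],[[0,10,0],[0,0,0],0.5],[[0,12,0],[0,0,0],0.5],[[0,14,0],[0,0,0],0.5],[[0,16,0],[0,0,0],0.5],[[0,17.5,0],[0,0,0],0.5],[[0,17.5,0],[0,0,0],0.5]]'
python3 -c "
from h import *
where()
d=snap('wrist','w5',(180,150,460,270),2.8)"
```

```text
time: 11.55
position: [0.5746, 0.0158, 0.1651]
ee_rot: [0.349, 3.122, 0.002]
wrist_force: [-1.3, -0.2, -0.5]
gripper_width: 0.0424
t 11.55 s 0.0629 x 0.0002 z 0.1651 w 0.0424 F slot -0.5 x -1.2 z -0.5 tooly.Y 1.0000
```

View pics/w5.png

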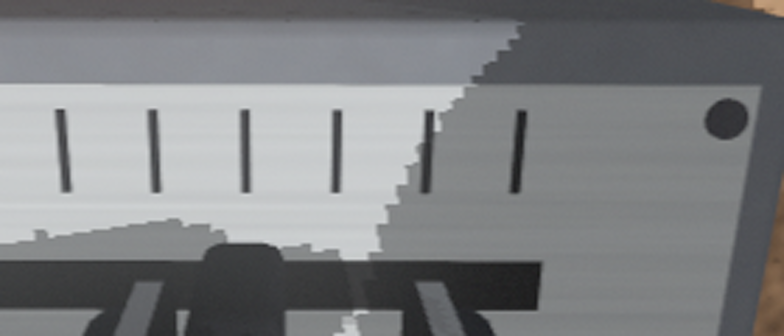

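The lever (x≈242) is at the mark at 245, with three thin marks to its left end (4, 5, 6) still ahead, so notch 3. I'll centre the jaws and lift.

```bash
python3 -m crank '[[[0,-4,0],[0,0,0],0.5],[[0,-8,0],[0,0,0],0.5],[[0,-8,0],[0,0,0],0.5],[[0,-8,-10],[0,0,0],0.5],[[0,-8,-25],[0,0,0],0.5],[[0,-8,-50],[0,0,0],0.5],[[0,-8,-80],[0,0,0],0.5],[[0,-8,-110],[0,0,0],0.5],[[0,-8,-110],[0,0,0],0.5],[[0,-8,-110],[0,0,0],0.5]]'
python3 -c "
from h import *
where()
d=snap('wrist','w6',None,1.4)
e=OFF+[0,0,.078]
print(proj(d,[e,e+.054*Y,e+.054*Y+[0,0,.045]])*1.4)"
```

```text
time: 12.85
position: [0.5725, 0.0078, 0.2752]
ee_rot: [0.349, 3.122, 0.002]
wrist_force: [0.5, 0.1, -0.4]
gripper_width: 0.0429
t 12.85 s 0.0546 x -0.0001 z 0.2752 w 0.0429 F slot 0.3 x 0.4 z -0.4 tooly.Y 1.0000
[[314.47109841 282.28546035]
 [394.31924806 282.38908098]
 [394.14388404 304.01073549]]
```

View pics/w6.png

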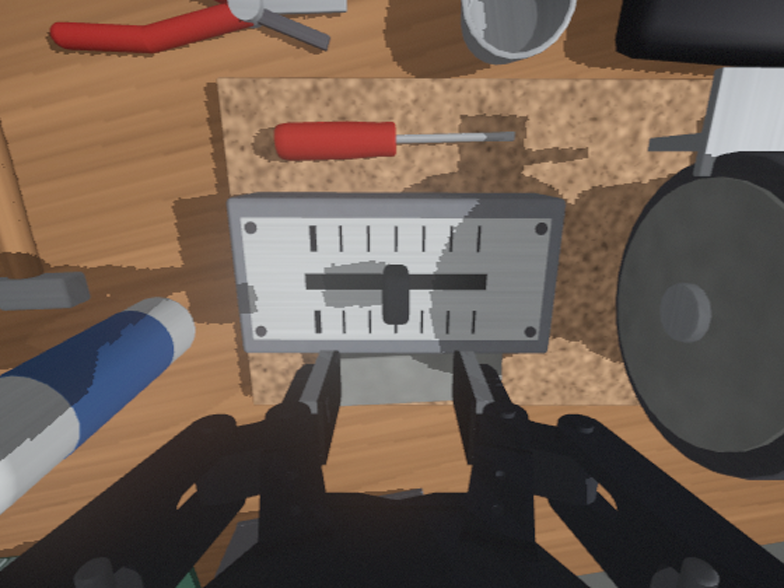

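The lever (396,295) lines up with the middle (fourth) of the seven mark pairs at x≈396. The gripper is clear and the tools haven't moved. Handing in.

```bash
python3 -c "
from station import env
print(env.finish_job())"
```

```text
the job is handed in; nothing more can be done
None
```

The speed lever is resting in the third notch, and the job is handed in after about 13 s of robot time.

- **How it went:** The lever started in notch 1. I straddled it with half-open fingers and pushed it right with one finger into the off notch, where it met about 5 N of resistance. I then pushed it left with the other finger in three slow strokes. I checked each click in a wrist picture (1, 2, 3), and each stroke stopped short of where the lever would rest in the notch.
- **Last checks:** The lever lines up with the middle of the seven mark pairs. The gripper is lifted clear with about zero force on it. The screwdriver, shears, can, cup and the other tools in view had not visibly moved.
- **Disagreement:** The camera projection of the marks was about 1 mm off from what the wrist pictures showed. That is within the calibration tolerance, and I allowed for it.

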